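# Turn a scale's load plate over against a leaning wall

## Robot

A 7-joint arm with a two-finger parallel gripper is mounted at the origin on the work surface. World frame = base frame: x ahead of the robot, y to its left, z up, the work surface at z = 0. Lengths are in m, angles in rad, forces in N, time in s.
With the tool pointing down it reaches from about 0.4 to 0.85 m from the base axis. Payload 4.5 kg.
Tool frame: the origin (TCP) lies on the centre line of the jaws, within the pads' length; the fingertips stand 25 mm ahead of it and the grasp point (between the pads) lies 6 mm ahead of it; z points along the fingers, y is the direction in which the jaws open and shut (so a half turn about z gives the same grasp; the last joint's range is limited). The gripper opens to 88 mm and grips with 3 to 60 N. Pads are 18 mm wide; open, the fingers measure 123 mm over their backs; the gripper's body (75 mm by 187 mm) begins 45 mm behind the grasp point.
Start: joints at [1.374, 0.689, -0.195, 1.565, 0.157, 0.902, -0.215], TCP at [0.143, -0.608, 0.264] pointing down, gripper open.
Joint ranges: [-3.01, 3.01], [-0.46, 2.08], [-1.47, 1.51], [0.13, 2.56], [-1, 4.14], [0.04, 2.09], [-2.66, 2.66]. Speed limits (rad/s): [2.57, 2.57, 3.14, 3.14, 3.14, 3.14, 3.14].

## Interface

Orientations are given as a unit quaternion [x, y, z, w].
In Python, from plant import r, eyes gives the robot as it stands.
- The arm moves only by the tool servo_tool, never from a script. Its argument "deltas" is a list of rows, each an object of numbers: "dx", "dy", "dz": the shift along the tool's x, y, z in units of 60 mm (1.0 is 60 mm); "ax", "ay", "az": the turn, a rotation vector about the tool's x, y, z in units of 6 degrees (1.0 is 6 degrees); "hand": the finger opening in mm, from 0 to 88.1. A call has 1 to 10 rows; each row is the pose to reach, as a shift and turn from the pose commanded when the call began, along the tool's axes at that moment; what a row does not reach only later rows make up. A row lasts 1/8 s, in which the tool goes at most 62.5 mm and 10.7 degrees, less where a joint would pass 70% of its speed; a pose out of reach is approached as far as the arm can. A call with a gripper value outside its range is refused whole. The fingers move at their own pace and stop on an object; "newtons" is the grip in N (left out, the last holds). Time passes only in rows, so rows that repeat a pose let the fingers close. It gives the time, the measured TCP pose, the force and the opening at its end, in the units of the state.
- r.get_state(): the state, without advancing time (a new reading comes with each control period).
- eyes.snapshot(name): name is "scene" or "top" or "wrist"; returns (picture, depth): 420x560x3 uint8, red, green, blue; 420x560 float32, m along the optical axis (not along the pixel's ray), 0 where there is no reading.
- eyes.camera_model(name): a dict with "fx", "fy", "cx", "cy" (pixels), "pose" (4x4, takes a point from camera to world coordinates). Camera axes: x right, y up, looking along -z (the intrinsics and any distortion apply to the point x, -y, -z); pixel columns grow to the right and rows downward; lengths in m; the calibration is good to about 2 mm. A picture is of the moment at which its call begins: read the wrist's pose just before it. camera_model takes no time and is no camera call; for the wrist camera it gives the pose at the moment of the call.
- r.finish_job(): hands the job in, once; it reports no verdict.
The state is a dict: "clock": time; "q": joint angles; "qd": joint speeds; "joint_torque": joint torques, N m; "tool_pos": TCP position; "eef_rot": TCP orientation; "contact_force": force on the tool from outside, world axes, zero at the start; "moment": the same for the moment, N m; "opening": opening from 0.0 (shut) to 1.0 (fully open).
Only numpy, scipy, OpenCV 4.12 (cv2) and the standard library are available. Lean on these libraries where they do the work, as an engineer would, in place of code of your own. Each camera call takes 0.05 s, during which the arm holds its last target.

## Task

The square load plate lies the wrong way up, with its rubber pads on top. Push it along the table up against the leaning steel wall until it stands lying flat back against that wall, tip it over towards the robot so that it lies on its pads, then slide it sideways until its edge is flush against the side rail and press it home there with a light push of about 10 N, never over 20 N. Do not push it against the wall harder than 25 N, and leave the weights and the screwdriver alone.

Things in the scene. Friction and masses are not known exactly. Their poses are not given: they have to be found in the camera images.
- plate_mid (a point): Centre of the load plate, half-way through it: bare square aluminium, 120 x 120 x 10 mm, 0.3 to 0.55 kg. x, y along its sides; z out of the face with four black rubber pads (16 mm across, 3 mm high, 46 mm from centre in x and y). Start: z up, this point 5 mm high. End: z down, standing on the pads, 8 mm high. Friction about 0.2 on wall and rail, 0.9 on the rubber mat it lies on.
- station: Fixed steel turn-over station. Origin on the table at the foot of the wall's front face; x points horizontally into the wall, away from the robot, y along the wall, z up. The wall is a flat sheet 8 mm thick, y from -160 to +130 mm, leaning back 30 degrees from upright. Props and foot plate behind it stay within x = 75 mm, below 60 mm height.
- wall_top (a point): Front top edge of the wall, at station x = 37.5, y = -15 mm, 65 mm high; axes as the station's. Pushed low at its near edge, the plate's far edge slides up the wall's face until the plate lies flat on it, standing on its near edge, pads to the robot, its top about 104 mm high: 39 mm of it rises above the wall and can be reached from behind.
- rail_face (a point): Middle of the side rail's inner face, 10 mm above the table; axes as the station's. The rail is a fixed aluminium bar square to the wall at its +y end, station x from -170 to -5 mm, 24 mm wide, 20 mm high; the inner face looks to -y and lies at station y = +110 mm.
- weight_big: Bystander: round steel test weight with a knob, 62 mm across, 109 mm high in all, beyond the rail. Origin at the centre of its underside.
- weight_small: Bystander: round steel test weight with a knob, 46 mm across, 84 mm high in all, beyond the rail. Origin at the centre of its underside.
- screwdriver: Bystander: screwdriver 170 mm long with a black handle, lying on the table on the other side. Origin under its middle.
There are look-alikes about, which are no part of the job. Of the things like the part that bears plate_mid, leave any that is brown; of the rest the larger one is meant.

How it is judged:
By the outcome, as a careful person would: the job done as asked, in the order asked, and still so for the second after the job is handed in, with the robot touching nothing.
It also fails if it takes over 70 s, if anything falls off the work surface, if the arm or the gripper's body presses on something with over 40 N, if the wrist force passes 120 N, or if a joint passes its speed limit or range.

## Working session

There is one attempt and no reset: what is moved stays moved. The work goes in short steps, Python scripts to look and compute and a tool call to move; the robot and the scene stay as the last step left them, time stands still between calls to the robot, and variables do not carry over. Pictures are saved under pics/ and viewed, and the job is handed in when it is done.

Besides the shell and the picture viewer there is one more tool, called in YAML: its name, and indented under it one key for each argument. servo_tool: Moves the arm, as the interface text tells. Its arguments: {"type":"object","properties":{"deltas":{"type":"array","items":{"type":"object","properties":{"dx":{"type":"number"},"dy":{"type":"number"},"dz":{"type":"number"},"ax":{"type":"number"},"ay":{"type":"number"},"az":{"type":"number"},"hand":{"type":"number"}}}},"newtons":{"type":"number"}},"required":["deltas"]}

```bash
ls; mkdir -p pics; python3 - <<'E'
from plant import r, eyes
import cv2, numpy as np
s=r.get_state()
for k,v in s.items(): print(k,np.round(v,3) if not isinstance(v,str) else v)
for n in ("scene","top"):
    p,d=eyes.snapshot(n); cv2.imwrite(f"pics/{n}0.png",p[:,:,::-1]); np.savez(f"/tmp/{n}0.npz",p=p,d=d)
    m=eyes.camera_model(n); print(n,{k:np.round(v,4) for k,v in m.items()})
E
```

```text
pics
clock 0.0
q [ 1.374  0.69  -0.195  1.566  0.157  0.903 -0.215]
qd [ 0.    -0.001  0.     0.001  0.     0.001 -0.001]
joint_torque [ 0.0000e+00 -5.2756e+01 -1.2660e+00 -1.5343e+01 -5.3000e-02  7.0000e-03
  0.0000e+00]
tool_pos [ 0.143 -0.608  0.263]
eef_rot [ 0.993  0.115 -0.    -0.001]
contact_force [ 0.294 -0.369  0.595]
moment [-0.006  0.004 -0.002]
opening 1.0
scene {'fx': np.float64(482.8819), 'fy': np.float64(482.8819), 'cx': np.float64(274.3556), 'cy': np.float64(216.2858), 'pose': array([[ 0.4749, -0.7129,  0.516 ,  1.0027],
       [ 0.88  ,  0.3925, -0.2677, -0.2433],
       [-0.0117,  0.5812,  0.8137,  0.858 ],
       [ 0.    ,  0.    ,  0.    ,  1.    ]])}
top {'fx': np.float64(465.0077), 'fy': np.float64(465.0077), 'cx': np.float64(283.9718), 'cy': np.float64(207.9575), 'pose': array([[ 0.0225,  0.9918, -0.1255,  0.3739],
       [-0.9997,  0.0222, -0.0041, -0.008 ],
       [-0.0013,  0.1255,  0.9921,  0.9622],
       [ 0.    ,  0.    ,  0.    ,  1.    ]])}
```

View pics/scene0.png

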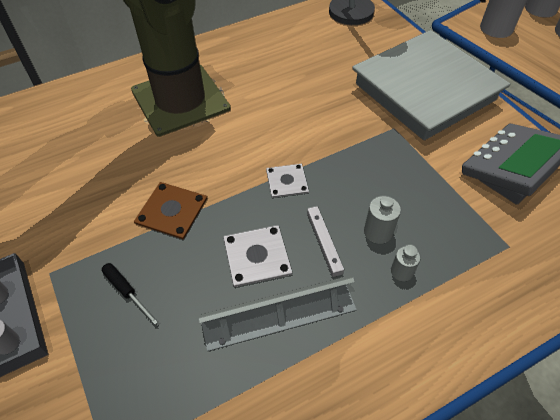

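View pics/top0.png

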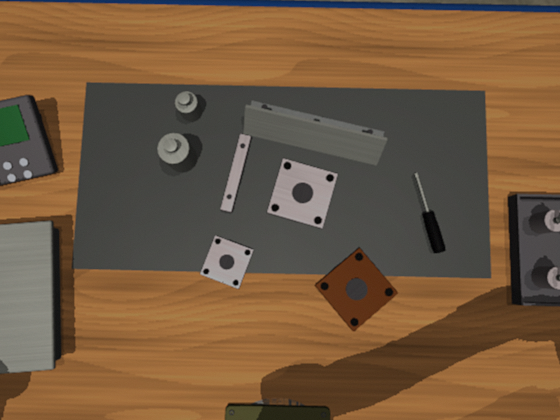

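The top view shows the large bare plate at about (303,193), the wall above it (foot line from about (244,137) to (380,163)), and the rail from (244,137) to (227,211). The small plate at (227,262) and the brown one at (356,288) are the look-alikes. I'll measure these next.

```bash
cat > h.py <<'E'
import numpy as np, cv2
from scipy.spatial.transform import Rotation as R
def ray(m,uv):
    uv=np.atleast_2d(uv).astype(float)
    d=np.c_[(uv[:,0]-m['cx'])/m['fx'],-(uv[:,1]-m['cy'])/m['fy'],-np.ones(len(uv))]
    return m['pose'][:3,3], d@m['pose'][:3,:3].T
def onplane(m,uv,z):
    o,d=ray(m,uv); return o+d*((z-o[2])/d[:,2])[:,None]
def cloud(m,d):
    v,u=np.mgrid[:d.shape[0],:d.shape[1]]
    o,dd=ray(m,np.c_[u.ravel(),v.ravel()])
    P=o+dd*d.ravel()[:,None]; P[d.ravel()==0]=np.nan
    return P.reshape(d.shape+(3,))
def proj(m,P):
    P=np.atleast_2d(P); c=(P-m['pose'][:3,3])@m['pose'][:3,:3]
    return np.c_[m['cx']+m['fx']*c[:,0]/-c[:,2], m['cy']-m['fy']*c[:,1]/-c[:,2]]
E
python3 - <<'E'
from h import *; from plant import eyes
for n in ("top","scene"):
    m=eyes.camera_model(n); z=np.load(f"/tmp/{n}0.npz"); p,d=z['p'],z['d']; P=cloud(m,d)
    hsv=cv2.cvtColor(p,cv2.COLOR_RGB2HSV)
    mat=P[...,2]; print(n,"mat z med",np.nanmedian(P[100:120,400:450,2]) if n=="top" else np.nanmedian(P[340:380,120:160,2]))
    mask=((hsv[...,1]<60)&(hsv[...,2]>135)).astype(np.uint8)
    mask=cv2.morphologyEx(mask,cv2.MORPH_CLOSE,np.ones((3,3)))
    cs,_=cv2.findContours(mask,cv2.RETR_EXTERNAL,cv2.CHAIN_APPROX_NONE)
    for c in cs:
        if cv2.contourArea(c)<300: continue
        c=c[:,0]
        med=np.nanmedian(P[c[:,1],c[:,0],2])
        zz=0.02 if abs(med-0.02)<.007 else .01
        W=onplane(m,c,zz)[:,:2]
        rc=cv2.minAreaRect((W*1000).astype(np.float32))
        print(c.mean(0).round(),"z",med.round(4),"use",zz,"rect",np.round(rc[0],1),np.round(rc[1],1),round(rc[2],2),np.round(cv2.boxPoints(rc)).tolist())
E
```

```text
top mat z med 0.0009448128475159079
[ 23. 320.] z 0.0701 use 0.01 rect [263.2 510.5] [204.6 100.9] 5.27 [[157.0, 551.0], [166.0, 451.0], [370.0, 470.0], [360.0, 570.0]]
[226. 262.] z 0.0069 use 0.01 rect [381.4 110.4] [84.  83.5] 70.61 [[328.0, 85.0], [407.0, 57.0], [435.0, 136.0], [356.0, 164.0]]
[302. 193.] z 0.01 use 0.01 rect [527.4 -40.8] [117.4 117.5] 75.15 [[456.0, -82.0], [569.0, -113.0], [599.0, 1.0], [486.0, 31.0]]
[235. 172.] z 0.02 use 0.02 rect [565.5  97.8] [ 21.4 161.8] 77.39 [[484.0, 105.0], [642.0, 70.0], [647.0, 91.0], [489.0, 126.0]]
scene mat z med -0.0002811783877821328
[271. 329.] z 0.0033 use 0.01 rect [688.7 -85.6] [254.9  12.5] 77.59 [[655.0, -209.0], [667.0, -211.0], [722.0, 38.0], [710.0, 40.0]]
[276. 300.] z 0.0621 use 0.01 rect [640.5 -51.2] [309.7   9.5] 77.56 [[603.0, -201.0], [612.0, -203.0], [679.0, 99.0], [669.0, 101.0]]
[408. 255.] z 0.0599 use 0.01 rect [681.6 226.2] [45.9 48.1] 75.93 [[653.0, 210.0], [699.0, 198.0], [710.0, 243.0], [664.0, 254.0]]
[256. 255.] z 0.0088 use 0.01 rect [529.6 -40.7] [118.8 119.7] 74.93 [[456.0, -82.0], [572.0, -114.0], [603.0, 1.0], [487.0, 32.0]]
[325. 239.] z 0.0191 use 0.02 rect [568.5  97.6] [ 22.9 163.6] 77.36 [[486.0, 104.0], [646.0, 69.0], [651.0, 91.0], [491.0, 127.0]]
[385. 208.] z 0.0841 use 0.01 rect [560.1 257.5] [65.1 64.9] 6.11 [[524.0, 286.0], [531.0, 222.0], [596.0, 229.0], [589.0, 293.0]]
[285. 179.] z 0.006 use 0.01 rect [386.7 109.4] [84.5 84.3] 70.48 [[333.0, 84.0], [412.0, 55.0], [441.0, 135.0], [361.0, 163.0]]
[431.  76.] z 0.0684 use 0.01 rect [250.8 634.1] [298.1 306.6] 5.72 [[87.0, 772.0], [118.0, 467.0], [414.0, 496.0], [384.0, 801.0]]
[435.   7.] z -0.7519 use 0.01 rect [  3.4 869.3] [ 88.3 209.1] 2.04 [[-44.0, 972.0], [-37.0, 763.0], [51.0, 766.0], [44.0, 975.0]]
```

```bash
python3 - <<'E'
from h import *; from plant import eyes
for n in ("top","scene"):
    m=eyes.camera_model(n); z=np.load(f"/tmp/{n}0.npz"); P=cloud(m,z['d']); 
    yaw=np.radians(-12.6); ex=np.array([np.cos(yaw),np.sin(yaw)]); ey=np.array([-ex[1],ex[0]])
    o=np.array([.6255,-.0405])
    sx=(P[...,:2]-o)@ex; sy=(P[...,:2]-o)@ey
    if n=="top":
        k=(P[...,2]>.012)&(P[...,2]<.058)&(abs(sx-P[...,2]*.577)<.015)&(sy>-.15)&(sy<.10)
        Q=P[k]; c=Q.mean(0); nrm=np.linalg.svd(Q-c)[2][2]; nrm*=-np.sign(nrm[0])
        print("wall n",nrm,"lean",90-np.degrees(np.arccos(nrm[2])),"yaw",np.degrees(np.arctan2(-nrm[1],-nrm[0])),len(Q),"rms",np.std((Q-c)@nrm))
        h=np.hypot(nrm[0],nrm[1]); u=-nrm[:2]/h
        # offset along u at z=0
        print("foot dist along u", c[:2]@u - c[2]*nrm[2]/h, "guess", o@u)
    # wall top region points: extents
    k=(P[...,2]>.06)&(P[...,2]<.075)&(sx>.02)&(sx<.06)&(abs(sy)<.2)
    print(n,"top sy range",np.percentile(sy[k],[0.5,99.5]),"sx",np.percentile(sx[k],[2,50,98]),"zmax",np.percentile(P[k][:,2],[50,98]))
    # plate, rail in station frame
    for nm,C in (("plate",(.527,-.0408) if n=="top" else (.5296,-.0407)),):
        print(nm,(np.array(C)-o)@ex,(np.array(C)-o)@ey)
    # rail inner face
    k=(P[...,2]>.017)&(P[...,2]<.024)&(sx>-.18)&(sx<-.01)&(sy>.09)&(sy<.15)
    print("rail sy",np.percentile(sy[k],[2,50,98]),"sx",np.percentile(sx[k],[1,99]))
E
```

```text
wall n [-0.84315334  0.18585855  0.50452853] lean 30.300060189408782 yaw -12.431062289232054 2319 rms 0.0013043112041238114
foot dist along u 0.6193606442231747 guess 0.6195538257502573
top top sy range [-0.15686514  0.12973383] sx [0.03349587 0.03811599 0.0444365 ] zmax [0.06320693 0.06750308]
plate -0.09606235807854759 -0.02177988430614105
rail sy [0.1114814  0.12276016 0.13449942] sx [-0.1684294  -0.01183887]
scene top sy range [-0.1576349   0.12955883] sx [0.03702626 0.04143458 0.04587753] zmax [0.06249999 0.06599189]
plate -0.09354678882164656 -0.021115120202316175
rail sy [0.11082678 0.12220606 0.13367292] sx [-0.16648568 -0.01123192]
```

```bash
cat >> h.py <<'E'
YAW=np.radians(-12.5); EX=np.array([np.cos(YAW),np.sin(YAW),0]); EY=np.array([-EX[1],EX[0],0]); EZ=np.array([0,0,1.])
O=np.array([.626,-.0405,0])
def S2W(s): return O+s[0]*EX+s[1]*EY+s[2]*EZ
def W2S(w): w=np.asarray(w)-O; return np.array([w@EX,w@EY,w@EZ])
def downrot(a):  # tool z down, tool x at station yaw a (deg)
    t=YAW+np.radians(a); x=np.array([np.cos(t),np.sin(t),0]); z=-EZ; return R.from_matrix(np.c_[x,np.cross(z,x),z])
def delta(st,s,rot):
    R0=R.from_quat(st['eef_rot']); p=R0.inv().apply(S2W(s)-np.array(st['tool_pos']))/.06
    w=np.degrees((R0.inv()*rot).as_rotvec())/6
    return dict(d=np.round(p,3),a=np.round(w,3))
def show(st):
    R0=R.from_quat(st['eef_rot']).as_matrix()
    print("t",round(float(st['clock']),2),"station mm",np.round(W2S(st['tool_pos'])*1000,1),"toolx yaw",np.round(np.degrees(np.arctan2(R0[1,0],R0[0,0])-YAW),2),"z",R0[:,2].round(3),"F st",[round(float(np.dot(st['contact_force'],e)),2) for e in (EX,EY,EZ)],"open",np.round(st['opening'],3))
E
python3 - <<'E'
from h import *; from plant import r,eyes
st=r.get_state(); show(st)
m=eyes.camera_model("wrist"); R0=R.from_quat(st['eef_rot'])
print("cam in tool",R0.inv().apply(m['pose'][:3,3]-st['tool_pos']).round(3),"look",R0.inv().apply(-m['pose'][:3,2]).round(3))
for s,a in (((-.185,-.0215,.263),0),((-.185,-.0215,.06),0),((-.185,-.0215,.027),0)):
    print(s,S2W(s).round(3),delta(st,s,downrot(a)))
E
```

```text
t 0.1 station mm [-348.9 -658.6  263. ] toolx yaw 25.73 z [-0.001  0.002 -1.   ] F st [0.33, 0.13, -0.8] open 0.999
cam in tool [ 0.084  0.001 -0.122] look [-0.319 -0.     0.948]
(-0.185, -0.0215, 0.263) [ 0.441 -0.021  0.263] {'d': array([ 7.07 , -8.379,  0.013]), 'a': array([-0.015,  0.005,  4.288])}
(-0.185, -0.0215, 0.06) [ 0.441 -0.021  0.06 ] {'d': array([ 7.071, -8.373,  3.396]), 'a': array([-0.015,  0.005,  4.288])}
(-0.185, -0.0215, 0.027) [ 0.441 -0.021  0.027] {'d': array([ 7.071, -8.372,  3.946]), 'a': array([-0.015,  0.005,  4.288])}
```

servo_tool:
  deltas:
    - {"dx":0.4,"dy":-0.45,"az":0.3,"hand":40}
    - {"dx":1.1,"dy":-1.3,"az":0.7,"hand":40}
    - {"dx":1.8,"dy":-2.1,"az":1.2,"hand":40}
    - {"dx":2.5,"dy":-3.0,"az":1.7,"hand":40}
    - {"dx":3.2,"dy":-3.8,"az":2.2,"hand":40}
    - {"dx":3.9,"dy":-4.6,"az":2.7,"hand":40}
    - {"dx":4.6,"dy":-5.5,"az":3.1,"hand":40}
    - {"dx":5.3,"dy":-6.3,"az":3.5,"hand":40}
    - {"dx":6.0,"dy":-7.1,"az":3.9,"hand":40}
    - {"dx":6.6,"dy":-7.8,"az":4.3,"hand":40}

```text
schema error: expected keys dx, dy, dz, ax, ay, az, hand
```

```bash
python3 - <<'E'
from h import *; from plant import r,eyes
st=r.get_state(); show(st); print(np.round(st['q'],2))
for s in ((-.185,-.0215,.06),(-.185,-.0215,.027)): print(delta(st,s,downrot(0)))
E
```

```text
t 0.1 station mm [-348.9 -658.6  263. ] toolx yaw 25.73 z [-0.001  0.002 -1.   ] F st [0.33, 0.13, -0.8] open 0.999
[ 1.37  0.69 -0.19  1.57  0.16  0.9  -0.22]
{'d': array([ 7.071, -8.373,  3.396]), 'a': array([-0.015,  0.005,  4.288])}
{'d': array([ 7.071, -8.372,  3.946]), 'a': array([-0.015,  0.005,  4.288])}
```

All keys are required in each row.

servo_tool:
  deltas:
    - {"dx":0.4,"dy":-0.45,"dz":0,"ax":0,"ay":0,"az":0.3,"hand":40}
    - {"dx":1.1,"dy":-1.3,"dz":0,"ax":0,"ay":0,"az":0.7,"hand":40}
    - {"dx":1.8,"dy":-2.1,"dz":0,"ax":0,"ay":0,"az":1.2,"hand":40}
    - {"dx":2.5,"dy":-3.0,"dz":0,"ax":0,"ay":0,"az":1.7,"hand":40}
    - {"dx":3.2,"dy":-3.8,"dz":0,"ax":0,"ay":0,"az":2.2,"hand":40}
    - {"dx":3.9,"dy":-4.6,"dz":0,"ax":0,"ay":0,"az":2.7,"hand":40}
    - {"dx":4.6,"dy":-5.5,"dz":0,"ax":0,"ay":0,"az":3.1,"hand":40}
    - {"dx":5.3,"dy":-6.3,"dz":0,"ax":0,"ay":0,"az":3.5,"hand":40}
    - {"dx":6.0,"dy":-7.1,"dz":0,"ax":0,"ay":0,"az":3.9,"hand":40}
    - {"dx":6.6,"dy":-7.8,"dz":0,"ax":0,"ay":0,"az":4.3,"hand":40}

```text
clock: 1.35
tool_pos: [0.4154, -0.0733, 0.2637]
eef_rot: [0.994, -0.11, 0.0, 0.0]
contact_force: [1.3, -1.6, -0.5]
opening: 0.452
```

```bash
python3 - <<'E'
from h import *; from plant import r,eyes
st=r.get_state(); show(st); print(np.round(st['q'],2))
for s in ((-.185,-.0215,.06),(-.185,-.0215,.027)): print(delta(st,s,downrot(0)))
E
```

```text
t 1.35 station mm [-198.5  -77.6  263.7] toolx yaw -0.16 z [ 0. -0. -1.] F st [1.65, -1.27, -0.49] open 0.452
[ 0.06  0.44  0.01  2.15 -0.    0.55 -1.72]
{'d': array([ 0.222, -0.936,  3.394]), 'a': array([ 0.002, -0.002, -0.026])}
{'d': array([ 0.222, -0.937,  3.944]), 'a': array([ 0.002, -0.002, -0.026])}
```

servo_tool:
  deltas:
    - {"dx":0.1,"dy":-0.4,"dz":0.5,"ax":0,"ay":0,"az":0,"hand":40}
    - {"dx":0.17,"dy":-0.72,"dz":1.4,"ax":0,"ay":0,"az":0,"hand":40}
    - {"dx":0.17,"dy":-0.72,"dz":2.3,"ax":0,"ay":0,"az":0,"hand":40}
    - {"dx":0.17,"dy":-0.72,"dz":3.0,"ax":0,"ay":0,"az":0,"hand":40}
    - {"dx":0.17,"dy":-0.72,"dz":3.4,"ax":0,"ay":0,"az":0,"hand":40}
    - {"dx":0.17,"dy":-0.72,"dz":3.4,"ax":0,"ay":0,"az":0,"hand":40}

```text
clock: 2.1
tool_pos: [0.439, -0.0355, 0.0622]
eef_rot: [0.994, -0.11, -0.006, 0.0]
contact_force: [-0.5, -0.7, -0.5]
opening: 0.459
```

```bash
cat > look.py <<'E'
import sys
from h import *; from plant import r,eyes
for a in sys.argv[1:]:
    n,t=a.split(':'); m=eyes.camera_model(n); p,d=eyes.snapshot(n); cv2.imwrite(f"pics/{n}{t}.png",p[:,:,::-1]); np.savez(f"/tmp/{n}{t}.npz",p=p,d=d,**m)
show(r.get_state())
E
python3 look.py wrist:1 scene:1
python3 - <<'E'
from h import *; from plant import r,eyes
st=r.get_state(); print(np.round(st['q'],2),st['tool_pos'])
for s in ((-.185,-.0215,.027),): print(delta(st,s,downrot(0)))
E
```

```text
t 2.2 station mm [-183.6  -35.8   63.4] toolx yaw 0.01 z [-0.011  0.001 -1.   ] F st [0.62, 0.13, 1.66] open 0.456
[-0.01  0.87 -0.02  2.24  0.38  0.04 -2.2 ] [ 0.43900903 -0.03568133  0.06335526]
{'d': array([-0.017, -0.239,  0.606]), 'a': array([0.014, 0.101, 0.002])}
```

View pics/wrist1.png

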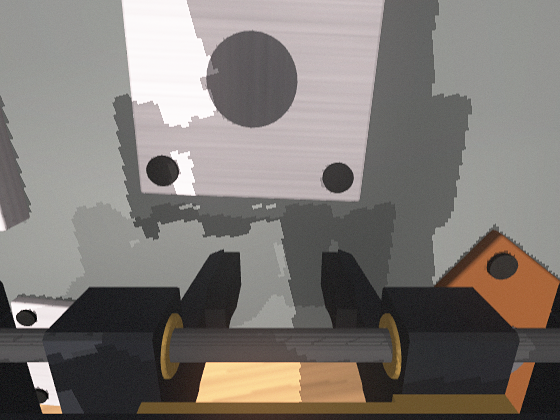

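View pics/scene1.png

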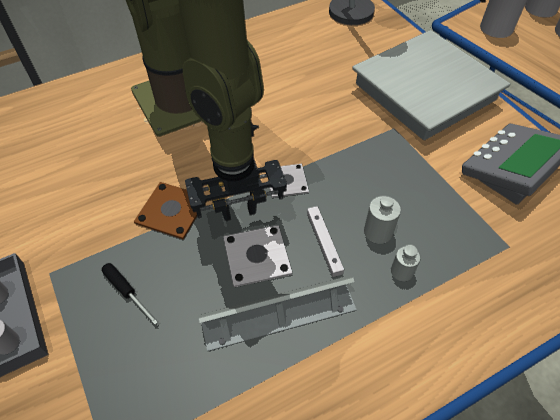

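The wrist view shows the plate's near edge at rows 193–200, with the fingertips at row 250 about 25 mm short of it. q6 has reached its lower limit this close in. I'll tilt the tool about 6° inward for the first part of the push.

servo_tool:
  deltas:
    - {"dx":0,"dy":0,"dz":0,"ax":0,"ay":-0.6,"az":0,"hand":40}
    - {"dx":0,"dy":0,"dz":0,"ax":0,"ay":-1.1,"az":0,"hand":40}
    - {"dx":0,"dy":0,"dz":0,"ax":0,"ay":-1.1,"az":0,"hand":40}
    - {"dx":0,"dy":0,"dz":0,"ax":0,"ay":-1.1,"az":0,"hand":40}

```text
clock: 2.7
tool_pos: [0.4387, -0.0356, 0.0642]
eef_rot: [0.992, -0.109, -0.062, -0.006]
contact_force: [-0.7, 0.7, -1.1]
opening: 0.455
```

```bash
python3 - <<'E'
from h import *; from plant import r,eyes
st=r.get_state(); show(st); print(np.round(st['q'],2))
E
```

```text
t 2.7 station mm [-183.9  -35.7   64.2] toolx yaw -0.08 z [-0.122  0.026 -0.992] F st [-0.82, 0.55, -1.11] open 0.455
[ 0.09  0.88 -0.16  2.14  0.37  0.27 -2.17]
```

```bash
python3 - <<'E'
from h import *; from plant import r,eyes
st=r.get_state()
for s in ((-.18,-.0215,.029),(-.14,-.0215,.028)):
  for t in (-6,0): print(s,t,delta(st,s,downrot(0)*R.from_euler('y',t,degrees=True)))
E
```

```text
(-0.18, -0.0215, 0.029) -6 {'d': array([ 0.137, -0.238,  0.573]), 'a': array([ 0.01 ,  0.19 , -0.013])}
(-0.18, -0.0215, 0.029) 0 {'d': array([ 0.137, -0.238,  0.573]), 'a': array([ 0.01 ,  1.19 , -0.013])}
(-0.14, -0.0215, 0.028) -6 {'d': array([ 0.8  , -0.239,  0.507]), 'a': array([ 0.01 ,  0.19 , -0.013])}
(-0.14, -0.0215, 0.028) 0 {'d': array([ 0.8  , -0.239,  0.507]), 'a': array([ 0.01 ,  1.19 , -0.013])}
```

servo_tool:
  deltas:
    - {"dx":0.08,"dy":-0.2,"dz":0.3,"ax":0,"ay":0.1,"az":0,"hand":40}
    - {"dx":0.137,"dy":-0.238,"dz":0.56,"ax":0,"ay":0.19,"az":0,"hand":40}
    - {"dx":0.14,"dy":-0.238,"dz":0.573,"ax":0,"ay":0.19,"az":0,"hand":40}
    - {"dx":0.25,"dy":-0.238,"dz":0.56,"ax":0,"ay":0.19,"az":0,"hand":40}
    - {"dx":0.35,"dy":-0.238,"dz":0.55,"ax":0,"ay":0.19,"az":0,"hand":40}
    - {"dx":0.45,"dy":-0.238,"dz":0.54,"ax":0,"ay":0.19,"az":0,"hand":40}
    - {"dx":0.55,"dy":-0.238,"dz":0.53,"ax":0,"ay":0.19,"az":0,"hand":40}
    - {"dx":0.65,"dy":-0.238,"dz":0.522,"ax":0,"ay":0.4,"az":0,"hand":40}
    - {"dx":0.75,"dy":-0.238,"dz":0.512,"ax":0,"ay":0.8,"az":0,"hand":40}
    - {"dx":0.8,"dy":-0.239,"dz":0.507,"ax":0,"ay":1.19,"az":0,"hand":40}

```text
clock: 3.95
tool_pos: [0.4859, -0.0313, 0.0278]
eef_rot: [0.994, -0.109, 0.001, 0.0]
contact_force: [-1.3, -0.4, -0.5]
opening: 0.456
```

```bash
python3 look.py wrist:2; python3 - <<'E'
from h import *; from plant import r,eyes
st=r.get_state(); print(np.round(st['q'],2))
for s in ((-.11,-.0215,.0275),): print(s,delta(st,s,downrot(0)))
E
```

```text
t 4.0 station mm [-139.5  -20.9   27.9] toolx yaw -0.0 z [ 0.003 -0.001 -1.   ] F st [-0.23, 0.79, -0.42] open 0.456
[-0.01  0.95 -0.03  2.12  0.4   0.07 -2.22]
(-0.11, -0.0215, 0.0275) {'d': array([0.491, 0.01 , 0.008]), 'a': array([ 0.008, -0.028, -0.001])}
```

View pics/wrist2.png

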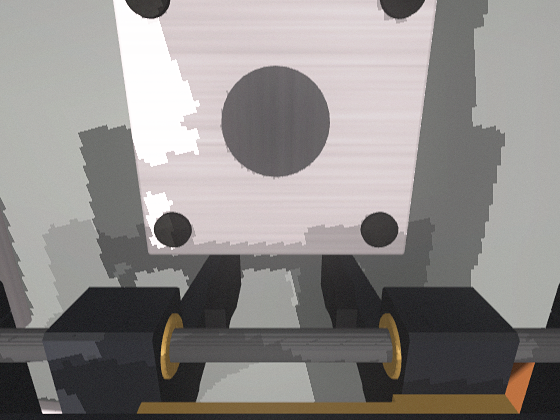

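servo_tool:
  deltas:
    - {"dx":0.1,"dy":0,"dz":0.01,"ax":0,"ay":0,"az":0,"hand":40}
    - {"dx":0.2,"dy":0,"dz":0.01,"ax":0,"ay":0,"az":0,"hand":40}
    - {"dx":0.3,"dy":0,"dz":0.01,"ax":0,"ay":0,"az":0,"hand":40}
    - {"dx":0.4,"dy":0,"dz":0.01,"ax":0,"ay":0,"az":0,"hand":40}
    - {"dx":0.5,"dy":0,"dz":0.01,"ax":0,"ay":0,"az":0,"hand":40}
    - {"dx":0.6,"dy":0,"dz":0.01,"ax":0,"ay":0,"az":0,"hand":40}

```text
clock: 4.75
tool_pos: [0.5202, -0.0394, 0.027]
eef_rot: [0.994, -0.11, -0.001, 0.001]
contact_force: [-3.1, 1.1, -1.8]
opening: 0.454
```

```bash
python3 look.py scene:3
```

```text
t 4.8 station mm [-102.1  -21.7   27.1] toolx yaw -0.12 z [ 0.001 -0.001 -1.   ] F st [-2.22, 0.07, -1.34] open 0.451
```

View pics/scene3.png

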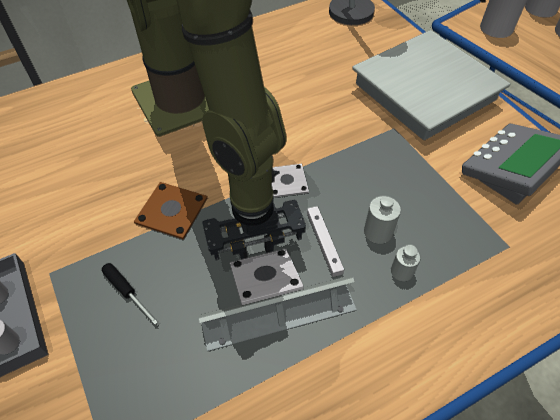

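servo_tool:
  deltas:
    - {"dx":0.12,"dy":0,"dz":0,"ax":0,"ay":0,"az":0,"hand":40}
    - {"dx":0.24,"dy":0,"dz":0,"ax":0,"ay":0,"az":0,"hand":40}
    - {"dx":0.36,"dy":0,"dz":0,"ax":0,"ay":0,"az":0,"hand":40}
    - {"dx":0.48,"dy":0,"dz":0,"ax":0,"ay":0,"az":0,"hand":40}
    - {"dx":0.6,"dy":0,"dz":0,"ax":0,"ay":0,"az":0,"hand":40}
    - {"dx":0.7,"dy":0,"dz":0,"ax":0,"ay":0,"az":0,"hand":40}

```text
clock: 5.55
tool_pos: [0.562, -0.0484, 0.0273]
eef_rot: [0.994, -0.11, 0.0, 0.001]
contact_force: [-1.3, -0.0, -1.1]
opening: 0.455
```

```bash
python3 look.py scene:4 wrist:4
```

```text
t 5.65 station mm [-60.1 -21.6  27.4] toolx yaw -0.1 z [ 0.002 -0.001 -1.   ] F st [-0.11, 0.07, -1.06] open 0.457
```

View pics/scene4.png

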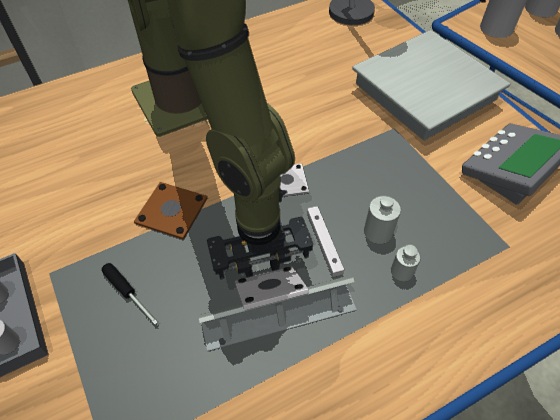

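View pics/wrist4.png

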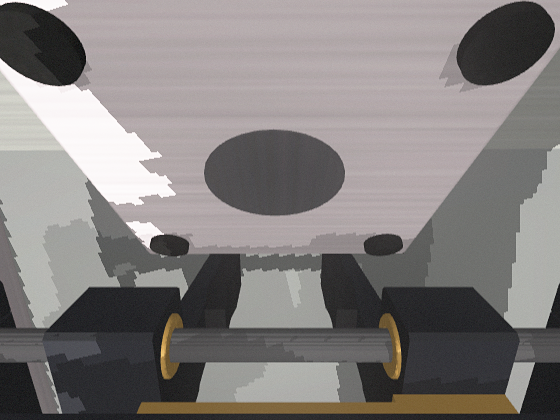

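servo_tool:
  deltas:
    - {"dx":0.1,"dy":0,"dz":0,"ax":0,"ay":0,"az":0,"hand":40}
    - {"dx":0.2,"dy":0,"dz":0,"ax":0,"ay":0,"az":0,"hand":40}
    - {"dx":0.3,"dy":0,"dz":0,"ax":0,"ay":0,"az":0,"hand":40}
    - {"dx":0.4,"dy":0,"dz":0,"ax":0,"ay":0,"az":0,"hand":40}
    - {"dx":0.45,"dy":0,"dz":0,"ax":0,"ay":0,"az":0,"hand":40}

```text
clock: 6.28
tool_pos: [0.588, -0.0543, 0.0272]
eef_rot: [0.994, -0.11, 0.0, 0.001]
contact_force: [-1.9, 0.9, -0.5]
opening: 0.457
```

```bash
python3 look.py wrist:5 scene:5; python3 - <<'E'
from h import *
for n in ("wrist","scene"):
    z=np.load(f"/tmp/{n}5.npz"); P=cloud({k:z[k] for k in z.files},z['d'])
    s=(P-O)@np.c_[EX,EY,EZ]
    k=(abs(s[...,1]+.0215)<.05)&(s[...,2]>.0)&(s[...,2]<.12)&(s[...,0]>-.05)&(s[...,0]<.1)
    if n=="wrist":
        Q=s[k&(s[...,2]>.015)&(abs(s[...,1]+.0215)<.03)]; Q=Q[np.abs(Q[:,0])<.09]
        for _ in range(3):
            c=Q.mean(0); v=np.linalg.svd(Q-c,full_matrices=False)[2][2]; v*=-np.sign(v[0]); Q=Q[abs((Q-c)@v)<.004]
        print("plane n",v.round(3),"lean from upright deg",np.degrees(np.arcsin(v[2])).round(2),len(Q), "x at z=0",(c[0]+c[2]*v[2]/v[0]).round(4),"zmax",Q[:,2].max())
    else: print("zmax",np.percentile(s[k][:,2],[90,99,99.8]))
E
```

```text
t 6.38 station mm [-33.9 -21.7  27.3] toolx yaw -0.09 z [ 0.001 -0.001 -1.   ] F st [-1.23, 0.52, -1.34] open 0.454
plane n [-0.51  -0.002  0.86 ] lean from upright deg 59.34 17541 x at z=0 -0.1111 zmax 0.09755823264778696
zmax [0.10008245 0.11646929 0.11906461]
```

View pics/scene5.png

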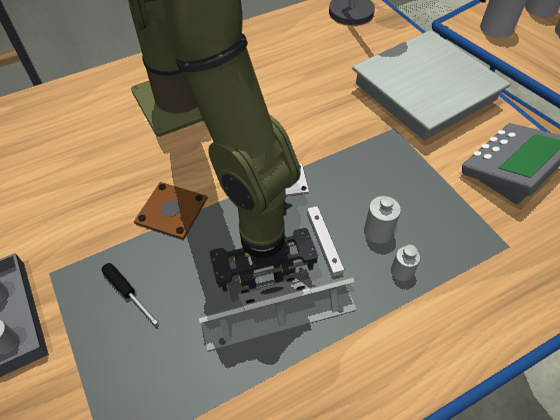

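servo_tool:
  deltas:
    - {"dx":0.06,"dy":0,"dz":0,"ax":0,"ay":0,"az":0,"hand":40}
    - {"dx":0.12,"dy":0,"dz":0,"ax":0,"ay":0,"az":0,"hand":40}
    - {"dx":0.16,"dy":0,"dz":0,"ax":0,"ay":0,"az":0,"hand":40}

```text
clock: 6.75
tool_pos: [0.5972, -0.0563, 0.0272]
eef_rot: [0.994, -0.11, -0.0, 0.001]
contact_force: [-2.9, 0.3, -0.8]
opening: 0.455
```

```bash
python3 look.py wrist:6
```

```text
t 6.8 station mm [-24.4 -21.7  27.2] toolx yaw -0.08 z [ 0.    -0.001 -1.   ] F st [-2.37, -0.28, -0.8] open 0.449
```

View pics/wrist6.png

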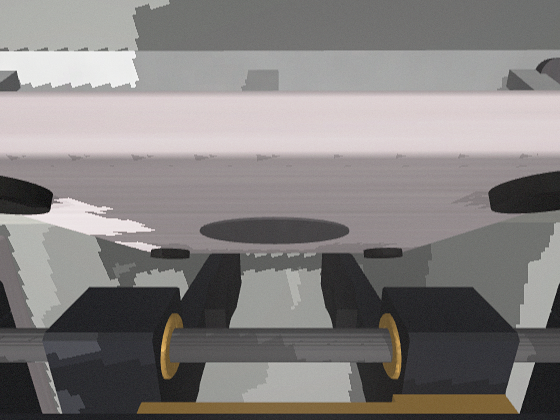

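The plate is nearly upright. Its top edge shows at rows 95–155 and is level across the picture. I'll finish the push in small steps.

servo_tool:
  deltas:
    - {"dx":0.03,"dy":0,"dz":0,"ax":0,"ay":0,"az":0,"hand":40}
    - {"dx":0.06,"dy":0,"dz":0,"ax":0,"ay":0,"az":0,"hand":40}
    - {"dx":0.08,"dy":0,"dz":0,"ax":0,"ay":0,"az":0,"hand":40}

```text
clock: 7.18
tool_pos: [0.6017, -0.0573, 0.0272]
eef_rot: [0.994, -0.109, -0.0, 0.001]
contact_force: [-3.7, 0.6, 0.0]
opening: 0.457
```

servo_tool:
  deltas:
    - {"dx":0.02,"dy":0,"dz":0,"ax":0,"ay":0,"az":0,"hand":40}
    - {"dx":0.02,"dy":0,"dz":0,"ax":0,"ay":0,"az":0,"hand":40}

```text
clock: 7.42
tool_pos: [0.6019, -0.0574, 0.0271]
eef_rot: [0.994, -0.109, -0.001, 0.001]
contact_force: [-4.5, 1.2, 0.1]
opening: 0.456
```

```bash
python3 look.py
```

```text
t 7.42 station mm [-19.9 -21.7  27.1] toolx yaw -0.06 z [-0.002 -0.001 -1.   ] F st [-4.7, 0.18, 0.12] open 0.456
```

servo_tool:
  deltas:
    - {"dx":0.02,"dy":0,"dz":0,"ax":0,"ay":0,"az":0,"hand":40}
    - {"dx":0.02,"dy":0,"dz":0,"ax":0,"ay":0,"az":0,"hand":40}

```text
clock: 7.68
tool_pos: [0.602, -0.0574, 0.0271]
eef_rot: [0.994, -0.109, -0.002, 0.001]
contact_force: [-5.8, 1.7, 2.6]
opening: 0.455
```

servo_tool:
  deltas:
    - {"dx":0.02,"dy":0,"dz":0,"ax":0,"ay":0,"az":0,"hand":40}
    - {"dx":0.02,"dy":0,"dz":0,"ax":0,"ay":0,"az":0,"hand":40}

```text
clock: 7.92
tool_pos: [0.6022, -0.0574, 0.027]
eef_rot: [0.994, -0.109, -0.003, 0.001]
contact_force: [-9.1, 3.2, 3.4]
opening: 0.451
```

```bash
python3 look.py wrist:7 scene:7
```

```text
t 8.03 station mm [-19.6 -21.7  27. ] toolx yaw -0.04 z [-0.006 -0.001 -1.   ] F st [-8.47, -0.22, 4.3] open 0.451
```

View pics/wrist7.png

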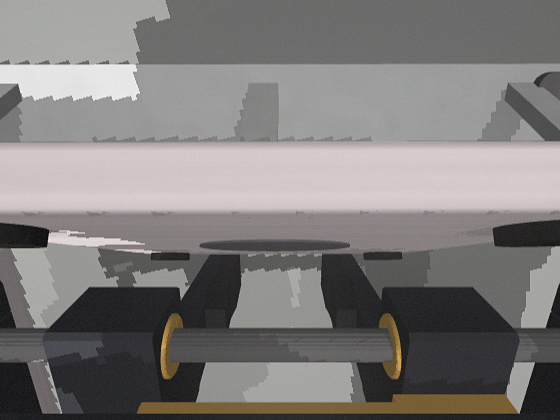

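View pics/scene7.png

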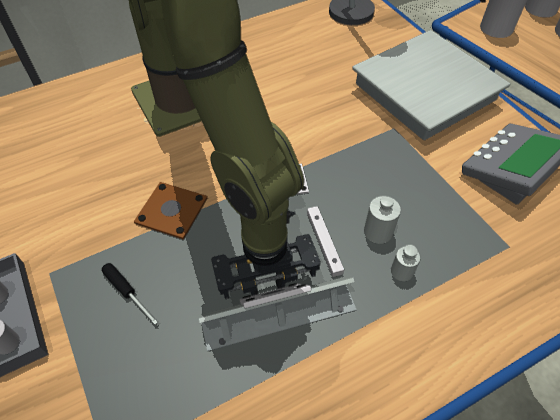

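```bash
python3 - <<'E'
from h import *
z=np.load("/tmp/wrist7.npz"); P=cloud({k:z[k] for k in z.files},z['d']); s=(P-O)@np.c_[EX,EY,EZ]
for nm,(r0,r1,c0,c1) in dict(top=(150,205,100,480),face=(218,236,200,360)).items():
    Q=s[r0:r1,c0:c1].reshape(-1,3); Q=Q[~np.isnan(Q[:,0])]
    c=np.median(Q,0); v=np.linalg.svd(Q-Q.mean(0),full_matrices=False)[2][2]
    print(nm,c.round(4),v.round(3),"x range",np.percentile(Q[:,0],[1,99]).round(4),"z",np.percentile(Q[:,2],[1,99]).round(4), np.std((Q-Q.mean(0))@v).round(4))
for row in (143,148,205,212): print(row,np.nanmedian(s[row,150:430],0).round(4))
E
```

```text
return _methods._mean(a, axis=axis, dtype=dtype,
  ret = um.true_divide(
<stdin>:5: RuntimeWarning: Mean of empty slice.
Traceback (most recent call last):
IndexError: index 2 is out of bounds for axis 0 with size 0
```

```bash
python3 - <<'E'
from h import *
z=np.load("/tmp/wrist7.npz"); m={k:z[k] for k in z.files}
o,d=ray(m,[[275,142],[275,211]]); o=W2S(o); ds=d@np.c_[EX,EY,EZ]; print(o.round(4))
from scipy.optimize import fsolve
# plate leaned on foot at x0 with tilt th: back-top and front-top lie on the two rays
def f(q):
    x0,th=q; b=np.array([x0+.12*np.cos(th),.12*np.sin(th)]); fr=b+.01*np.array([-np.sin(th),np.cos(th)])
    e=[]
    for P,dd in ((b,ds[0]),(fr,ds[1])):
        e.append((P[0]-o[0])*dd[2]-(P[1]-o[2])*dd[0])
    return e
s=fsolve(f,[0,1.]); print("x0",s[0],"tilt",np.degrees(s[1]))
for th in (57,60):
  for x0 in (-.002,0): print(th,x0,[proj(m,S2W((p[0],-.0215,p[1])))[0].round(1) for p in (lambda b,t:(b,b+.01*np.array([-np.sin(t),np.cos(t)])))(np.array([x0+.12*np.cos(np.radians(th)),.12*np.sin(np.radians(th))]),np.radians(th))])
E
```

```text
[ 0.0651 -0.0218  0.1489]
x0 -0.006336845778952746 tilt 57.63800551609528
57 -0.002 [array([277.5, 101.6]), array([277.6, 169.9])]
57 0 [array([277.5,  86.3]), array([277.5, 154.7])]
60 -0.002 [array([277.6, 144.1]), array([277.7, 217.7])]
60 0 [array([277.5, 129. ]), array([277.6, 203. ])]
```

The plate lies flat on the wall: tilt 60° by the edge rows, stalled at 9 N. Next I'll retreat, rise, and turn the jaws across the plate.

servo_tool:
  deltas:
    - {"dx":-0.3,"dy":0,"dz":0,"ax":0,"ay":0,"az":0,"hand":40}
    - {"dx":-1.0,"dy":0,"dz":-0.3,"ax":0,"ay":0,"az":0,"hand":40}
    - {"dx":-1.1,"dy":0,"dz":-1.2,"ax":0,"ay":0,"az":0,"hand":50}
    - {"dx":-1.1,"dy":0,"dz":-2.1,"ax":0,"ay":0,"az":1,"hand":50}
    - {"dx":-1.1,"dy":0,"dz":-2.9,"ax":0,"ay":0,"az":2.7,"hand":50}
    - {"dx":-0.9,"dy":0,"dz":-2.9,"ax":0,"ay":0,"az":4.4,"hand":50}
    - {"dx":-0.6,"dy":0,"dz":-2.9,"ax":0,"ay":0,"az":6.1,"hand":50}
    - {"dx":-0.3,"dy":0,"dz":-2.9,"ax":0,"ay":0,"az":7.8,"hand":50}
    - {"dx":0.0,"dy":0,"dz":-2.9,"ax":0,"ay":0,"az":9.5,"hand":50}
    - {"dx":0.4,"dy":0,"dz":-2.9,"ax":0,"ay":0,"az":11.2,"hand":50}

```text
clock: 9.28
tool_pos: [0.6309, -0.0638, 0.2025]
eef_rot: [0.766, -0.643, 0.002, -0.001]
contact_force: [0.7, -0.3, -1.5]
opening: 0.567
```

```bash
python3 look.py scene:8; python3 - <<'E'
from h import *; from plant import r,eyes
st=r.get_state(); print(np.round(st['q'],2))
for s in ((.043,-.0215,.18),): print(s,delta(st,s,downrot(-90)))
E
```

```text
t 9.32 station mm [ 13.8 -21.3 202.9] toolx yaw -67.82 z [ 0.011 -0.005 -1.   ] F st [3.82, 0.11, -0.38] open 0.564
[-0.15  0.8   0.34  1.61 -0.34  0.78 -2.65]
(0.043, -0.0215, 0.18) {'d': array([ 0.184, -0.445,  0.388]), 'a': array([-0.103, -0.046,  3.697])}
```

View pics/scene8.png

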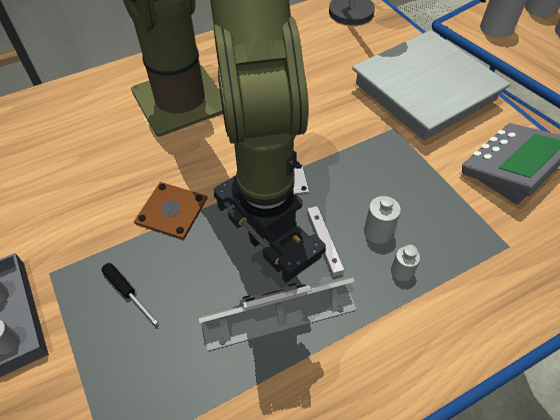

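q7 hit its limit turning this way. The equivalent grasp is half a turn round, at yaw +90, so I'll turn back.

servo_tool:
  deltas:
    - {"dx":0,"dy":0,"dz":0,"ax":-0.1,"ay":0,"az":-1.0,"hand":50}
    - {"dx":0,"dy":0,"dz":0,"ax":-0.1,"ay":0,"az":-2.7,"hand":50}
    - {"dx":0,"dy":0,"dz":0,"ax":-0.1,"ay":0,"az":-4.4,"hand":50}
    - {"dx":0,"dy":0,"dz":0,"ax":0,"ay":0,"az":-6.1,"hand":50}
    - {"dx":0,"dy":0,"dz":0,"ax":0,"ay":0,"az":-7.8,"hand":50}
    - {"dx":0,"dy":0,"dz":0,"ax":0,"ay":0,"az":-9.5,"hand":50}
    - {"dx":0.1,"dy":-0.1,"dz":0,"ax":0,"ay":0,"az":-11.2,"hand":50}
    - {"dx":0.1,"dy":-0.2,"dz":0,"ax":0,"ay":0,"az":-12.9,"hand":50}
    - {"dx":0.18,"dy":-0.3,"dz":0,"ax":0,"ay":0,"az":-14.6,"hand":50}
    - {"dx":0.18,"dy":-0.44,"dz":0,"ax":0,"ay":0,"az":-16.3,"hand":50}

```text
clock: 10.58
tool_pos: [0.6581, -0.0699, 0.2023]
eef_rot: [0.987, 0.16, 0.002, 0.002]
contact_force: [-0.9, -0.5, -0.0]
opening: 0.564
```

```bash
python3 look.py; python3 - <<'E'
from h import *; from plant import r,eyes
st=r.get_state(); print(np.round(st['q'],2))
for s in ((.043,-.0215,.2),): print(s,delta(st,s,downrot(90)))
E
```

```text
t 10.57 station mm [ 37.7 -21.7 202.3] toolx yaw 30.93 z [ 0.004 -0.002 -1.   ] F st [-0.72, -0.68, -0.04] open 0.564
[ 0.13  0.81 -0.17  1.51  0.17  0.84 -1.36]
(0.043, -0.0215, 0.2) {'d': array([0.077, 0.042, 0.039]), 'a': array([ 0.048, -0.012, -9.845])}
```

servo_tool:
  deltas:
    - {"dx":0.05,"dy":0,"dz":0,"ax":0,"ay":0,"az":-1.7,"hand":50}
    - {"dx":0.07,"dy":0,"dz":0,"ax":0,"ay":0,"az":-3.4,"hand":50}
    - {"dx":0.07,"dy":0,"dz":0,"ax":0,"ay":0,"az":-5.1,"hand":50}
    - {"dx":0.07,"dy":0,"dz":0,"ax":0,"ay":0,"az":-6.8,"hand":50}
    - {"dx":0.07,"dy":0,"dz":0,"ax":0,"ay":0,"az":-8.5,"hand":50}
    - {"dx":0.07,"dy":0,"dz":0,"ax":0,"ay":0,"az":-9.7,"hand":50}
    - {"dx":0.07,"dy":0,"dz":0,"ax":0,"ay":0,"az":-9.7,"hand":50}

```text
clock: 11.45
tool_pos: [0.6617, -0.0681, 0.2021]
eef_rot: [0.787, 0.617, 0.001, 0.002]
contact_force: [0.5, 0.1, -0.3]
opening: 0.565
```

```bash
python3 look.py scene:9 top:9; python3 - <<'E'
from h import *; from plant import r,eyes
st=r.get_state(); print(np.round(st['q'],2))
for s in ((.043,-.0215,.15),(.043,-.0215,.105),): print(s,delta(st,s,downrot(90)))
z=np.load("/tmp/scene9.npz"); P=cloud({k:z[k] for k in z.files},z['d']); s=(P-O)@np.c_[EX,EY,EZ]
k=(s[...,2]>.078)&(s[...,2]<.116)&(s[...,0]>.02)&(s[...,0]<.075)&(s[...,1]>-.12)&(s[...,1]<.1)
Q=s[k]; print(len(Q),np.percentile(Q,[2,50,98],axis=0).round(4).tolist())
Qm=Q[abs(Q[:,2]-.09)<.003]; print("x@z.09",np.median(Qm[:,0]))
Qm=Q[abs(Q[:,2]-.1)<.003]; print("x@z.10",np.median(Qm[:,0]))
E
```

```text
t 11.55 station mm [ 40.4 -19.2 201.8] toolx yaw 88.62 z [ 0.002 -0.001 -1.   ] F st [0.02, 0.14, 0.11] open 0.567
[ 0.26  0.84 -0.45  1.49  0.43  0.91 -0.56]
(0.043, -0.0215, 0.15) {'d': array([-0.037,  0.043,  0.864]), 'a': array([ 0.023,  0.009, -0.23 ])}
(0.043, -0.0215, 0.105) {'d': array([-0.037,  0.041,  1.614]), 'a': array([ 0.023,  0.009, -0.23 ])}
178 [[0.0374, -0.0789, 0.0829], [0.0545, -0.0612, 0.105], [0.0601, -0.0417, 0.1088]]
x@z.09 0.041043619923835255
x@z.10 0.04739493543680959
```

View pics/scene9.png

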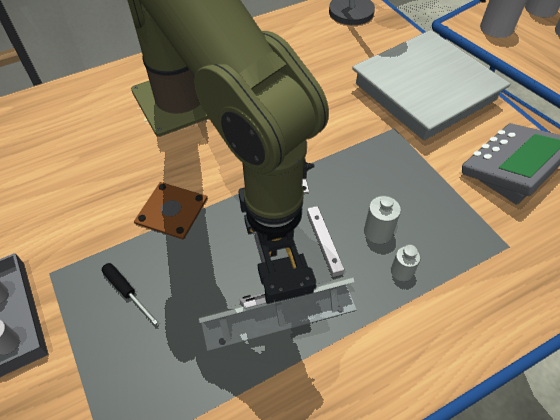

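View pics/top9.png

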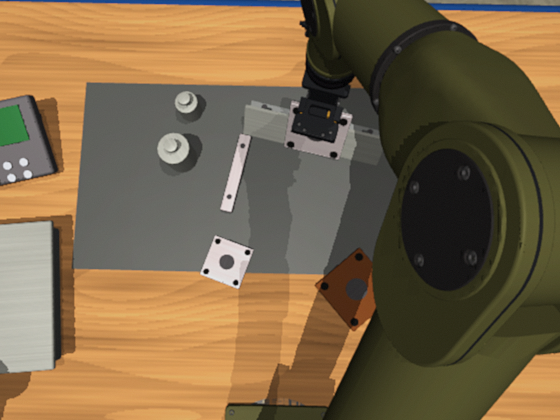

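The plate still rests on the wall, its top at station x 50–60 mm and z about 105–109 mm. Descending to straddle its top edge.

servo_tool:
  deltas:
    - {"dx":-0.03,"dy":0.05,"dz":0.3,"ax":0,"ay":0,"az":-0.23,"hand":50}
    - {"dx":-0.037,"dy":0.05,"dz":0.8,"ax":0,"ay":0,"az":-0.23,"hand":50}
    - {"dx":-0.037,"dy":0.05,"dz":1.2,"ax":0,"ay":0,"az":-0.23,"hand":50}
    - {"dx":-0.037,"dy":0.05,"dz":1.5,"ax":0,"ay":0,"az":-0.23,"hand":50}
    - {"dx":-0.037,"dy":0.05,"dz":1.61,"ax":0,"ay":0,"az":-0.23,"hand":50}
    - {"dx":-0.037,"dy":0.05,"dz":1.61,"ax":0,"ay":0,"az":-0.23,"hand":50}

```text
clock: 12.3
tool_pos: [0.663, -0.0706, 0.1044]
eef_rot: [0.779, 0.627, -0.001, 0.0]
contact_force: [0.1, 0.3, 0.5]
opening: 0.569
```

```bash
python3 look.py wrist:10 scene:10
```

```text
t 12.4 station mm [ 43.2 -21.3 105.5] toolx yaw 90.1 z [ 0.001 -0.001 -1.   ] F st [0.67, 0.49, -0.53] open 0.566
```

View pics/wrist10.png

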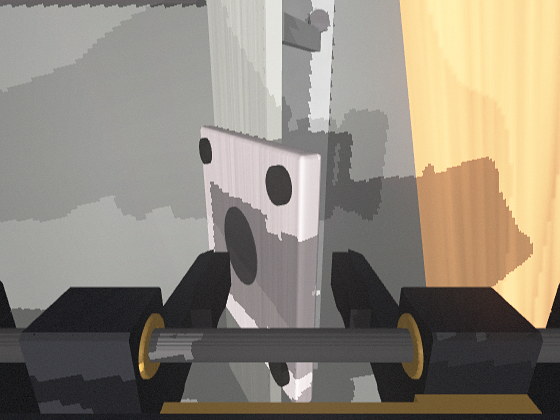

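View pics/scene10.png

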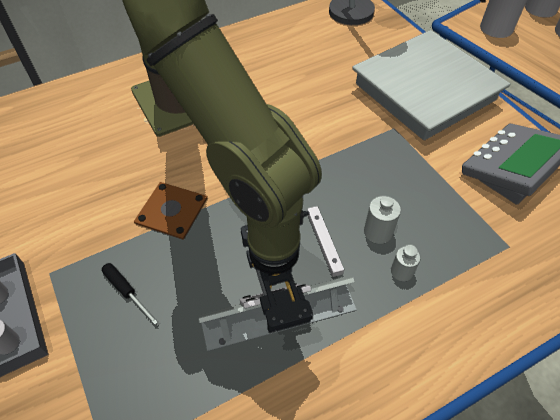

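The wrist view shows the plate's top edge between the fingers: robot-side tip at (228,252), rear tip at (340,252). Pulling it over gently while narrowing the jaws.

servo_tool:
  deltas:
    - {"dx":0,"dy":-0.08,"dz":0,"ax":0,"ay":0,"az":0,"hand":45}
    - {"dx":0,"dy":-0.2,"dz":0,"ax":0,"ay":0,"az":0,"hand":40}
    - {"dx":0,"dy":-0.32,"dz":0,"ax":0,"ay":0,"az":0,"hand":35}
    - {"dx":0,"dy":-0.45,"dz":0,"ax":0,"ay":0,"az":0,"hand":32}
    - {"dx":0,"dy":-0.58,"dz":0,"ax":0,"ay":0,"az":0,"hand":30}
    - {"dx":0,"dy":-0.71,"dz":0,"ax":0,"ay":0,"az":0,"hand":30}
    - {"dx":0,"dy":-0.84,"dz":0,"ax":0,"ay":0,"az":0,"hand":30}
    - {"dx":0,"dy":-0.95,"dz":0,"ax":0,"ay":0,"az":0,"hand":30}

```text
clock: 13.4
tool_pos: [0.6066, -0.0583, 0.1046]
eef_rot: [0.779, 0.627, -0.001, 0.0]
contact_force: [0.7, -0.1, -0.5]
opening: 0.338
```

```bash
python3 look.py wrist:11
```

```text
t 13.45 station mm [-16.  -21.6 104.5] toolx yaw 90.14 z [-0.002 -0.001 -1.   ] F st [-1.57, -0.54, -1.12] open 0.342
```

View pics/wrist11.png

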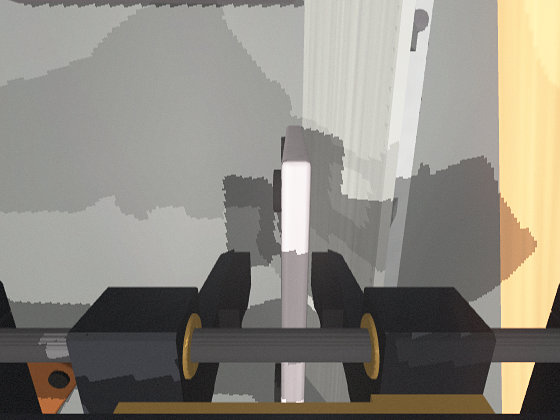

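The plate is about vertical between the fingers, with its end edge at column 295 and its pads on the robot side. Continuing past the tipping point.

servo_tool:
  deltas:
    - {"dx":0,"dy":-0.06,"dz":0,"ax":0,"ay":0,"az":0,"hand":30}
    - {"dx":0,"dy":-0.12,"dz":0,"ax":0,"ay":0,"az":0,"hand":30}
    - {"dx":0,"dy":-0.18,"dz":0,"ax":0,"ay":0,"az":0,"hand":30}
    - {"dx":0,"dy":-0.24,"dz":0,"ax":0,"ay":0,"az":0,"hand":30}
    - {"dx":0,"dy":-0.3,"dz":0,"ax":0,"ay":0,"az":0,"hand":30}
    - {"dx":0,"dy":-0.36,"dz":0,"ax":0,"ay":0,"az":0,"hand":30}
    - {"dx":0,"dy":-0.4,"dz":0,"ax":0,"ay":0,"az":0,"hand":30}

```text
clock: 14.32
tool_pos: [0.5834, -0.0532, 0.1046]
eef_rot: [0.779, 0.627, -0.001, 0.0]
contact_force: [-0.4, 0.3, 0.8]
opening: 0.34
```

```bash
python3 look.py wrist:12
```

```text
t 14.38 station mm [-39.  -21.7 104.6] toolx yaw 90.12 z [-0.001 -0.001 -1.   ] F st [-1.52, 0.4, 0.15] open 0.338
```

View pics/wrist12.png

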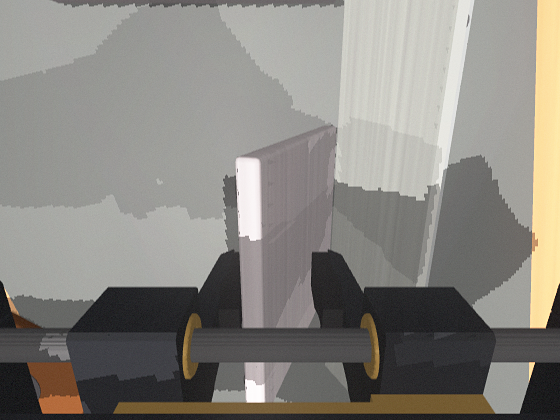

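The plate now leans about 20° past upright on the robot-side finger. I'll widen the jaws and lower it with that finger.

servo_tool:
  deltas:
    - {"dx":0,"dy":0.02,"dz":0,"ax":0,"ay":0,"az":0,"hand":36}
    - {"dx":0,"dy":0.05,"dz":0,"ax":0,"ay":0,"az":0,"hand":44}
    - {"dx":0,"dy":0.08,"dz":0,"ax":0,"ay":0,"az":0,"hand":52}
    - {"dx":0,"dy":0.11,"dz":0,"ax":0,"ay":0,"az":0,"hand":60}
    - {"dx":0,"dy":0.14,"dz":0.02,"ax":0,"ay":0,"az":0,"hand":68}
    - {"dx":0,"dy":0.15,"dz":0.04,"ax":0,"ay":0,"az":0,"hand":76}
    - {"dx":0,"dy":0.15,"dz":0.06,"ax":0,"ay":0,"az":0,"hand":80}
    - {"dx":0,"dy":0.15,"dz":0.08,"ax":0,"ay":0,"az":0,"hand":80}

```text
clock: 15.38
tool_pos: [0.5923, -0.0552, 0.0997]
eef_rot: [0.779, 0.627, -0.001, 0.0]
contact_force: [-1.0, -0.3, 1.0]
opening: 0.907
```

```bash
python3 look.py wrist:13
```

```text
t 15.43 station mm [-29.8 -21.7  99.6] toolx yaw 90.11 z [-0.001 -0.001 -1.   ] F st [-1.2, 0.2, -1.11] open 0.906
```

View pics/wrist13.png

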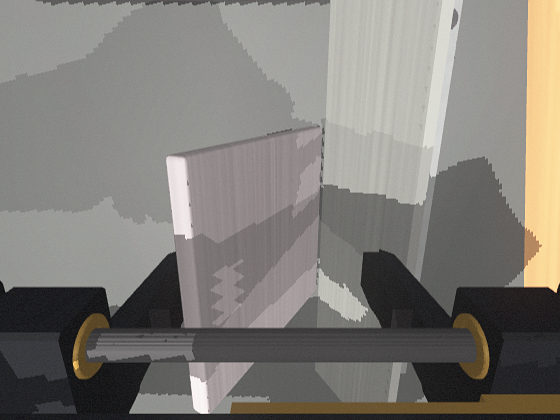

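servo_tool:
  deltas:
    - {"dx":0,"dy":-0.1,"dz":0.02,"ax":0,"ay":0,"az":0,"hand":80}
    - {"dx":0,"dy":-0.2,"dz":0.05,"ax":0,"ay":0,"az":0,"hand":80}
    - {"dx":0,"dy":-0.3,"dz":0.15,"ax":0,"ay":0,"az":0,"hand":80}
    - {"dx":0,"dy":-0.4,"dz":0.26,"ax":0,"ay":0,"az":0,"hand":80}
    - {"dx":0,"dy":-0.5,"dz":0.37,"ax":0,"ay":0,"az":0,"hand":80}
    - {"dx":0,"dy":-0.57,"dz":0.46,"ax":0,"ay":0,"az":0,"hand":80}

```text
clock: 16.18
tool_pos: [0.5586, -0.0479, 0.0716]
eef_rot: [0.779, 0.627, -0.001, 0.0]
contact_force: [-1.1, 0.7, -1.0]
opening: 0.905
```

```bash
python3 look.py wrist:14 scene:14
```

```text
t 16.27 station mm [-64.6 -21.8  71.5] toolx yaw 90.14 z [-0.002 -0.002 -1.   ] F st [-1.47, 0.09, -1.01] open 0.907
```

View pics/wrist14.png

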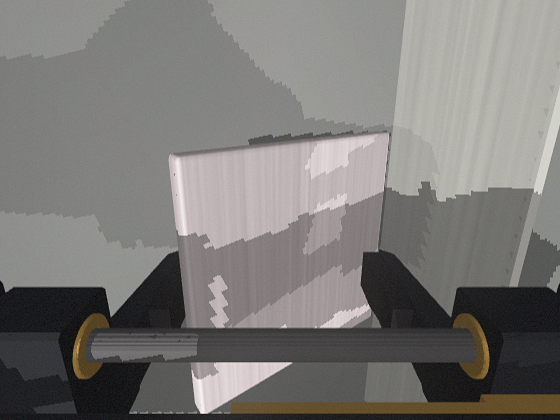

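View pics/scene14.png

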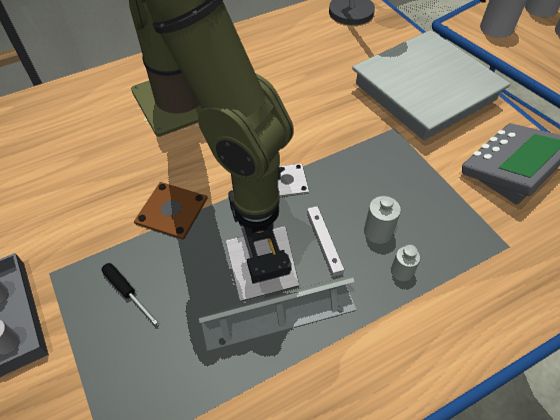

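servo_tool:
  deltas:
    - {"dx":0,"dy":-0.1,"dz":0.09,"ax":0,"ay":0,"az":0,"hand":80}
    - {"dx":0,"dy":-0.19,"dz":0.175,"ax":0,"ay":0,"az":0,"hand":80}
    - {"dx":0,"dy":-0.27,"dz":0.23,"ax":0,"ay":0,"az":0,"hand":80}
    - {"dx":0,"dy":-0.34,"dz":0.29,"ax":0,"ay":0,"az":0,"hand":80}
    - {"dx":0,"dy":-0.4,"dz":0.36,"ax":0,"ay":0,"az":0,"hand":80}

```text
clock: 16.9
tool_pos: [0.536, -0.0428, 0.0506]
eef_rot: [0.779, 0.627, -0.0, 0.001]
contact_force: [-0.0, -1.0, -0.2]
opening: 0.909
```

```bash
python3 look.py wrist:15 scene:15
```

```text
t 17.0 station mm [-88.1 -21.8  50.3] toolx yaw 90.13 z [-0.001 -0.002 -1.   ] F st [-0.67, -0.71, 0.13] open 0.907
```

View pics/wrist15.png

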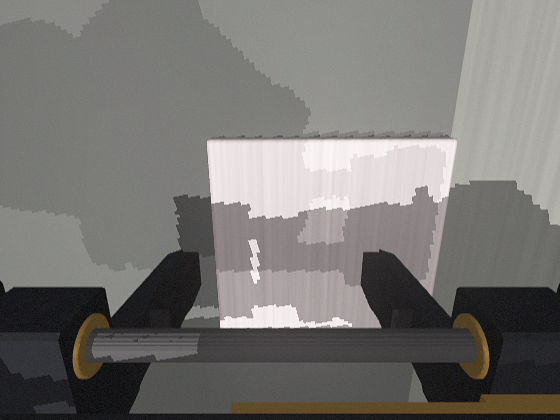

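servo_tool:
  deltas:
    - {"dx":0,"dy":0,"dz":-0.3,"ax":0,"ay":0,"az":0,"hand":80}
    - {"dx":0,"dy":0,"dz":-0.8,"ax":0,"ay":0,"az":0,"hand":80}
    - {"dx":-0.5,"dy":0.1,"dz":-1.0,"ax":0,"ay":0,"az":0,"hand":70}
    - {"dx":-1.2,"dy":0.2,"dz":-1.0,"ax":0,"ay":0,"az":0,"hand":60}
    - {"dx":-1.6,"dy":0.3,"dz":-1.0,"ax":0,"ay":0,"az":0,"hand":60}
    - {"dx":-1.6,"dy":0.3,"dz":-1.0,"ax":0,"ay":0,"az":0,"hand":60}

```text
clock: 17.75
tool_pos: [0.5326, -0.1431, 0.1108]
eef_rot: [0.781, 0.625, -0.001, 0.001]
contact_force: [-0.4, 0.9, -0.4]
opening: 0.68
```

```bash
python3 look.py wrist:16 scene:16
```

```text
t 17.85 station mm [ -69.4 -116.4  110.9] toolx yaw 90.15 z [ 0. -0. -1.] F st [0.36, 0.7, -0.23] open 0.683
```

View pics/wrist16.png

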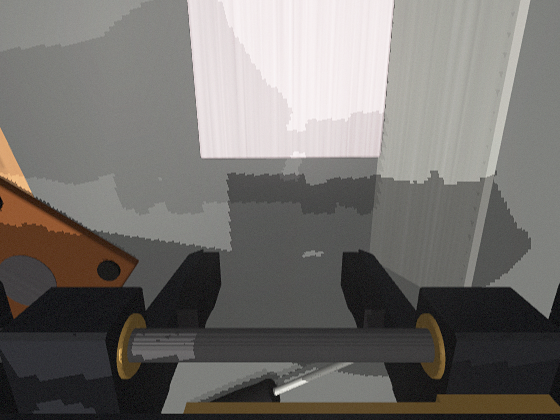

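View pics/scene16.png

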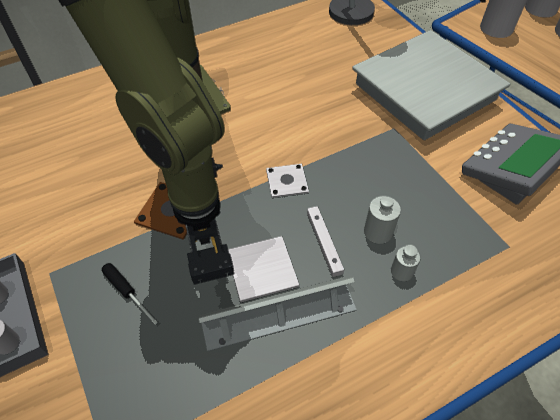

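The plate lies pads down, parallel to the wall, with its -y edge at row 157 of the wrist view. I'll measure where it lies.

```bash
cat > plate.py <<'E'
import sys
from h import *
for a in sys.argv[1:]:
    n,t=a.split(':'); z=np.load(f"/tmp/{n}{t}.npz"); m={k:z[k] for k in z.files}; P=cloud(m,z['d']); s=(P-O)@np.c_[EX,EY,EZ]
    p=z['p'].astype(int)
    k=(abs(s[...,2]-.0125)<.006)&(s[...,0]>-.16)&(s[...,0]<.012)&(s[...,1]>-.12)&(s[...,1]<.125)&(p.min(2)>95)
    k=cv2.morphologyEx(k.astype(np.uint8),cv2.MORPH_OPEN,np.ones((3,3)))
    nn,lab,stt,_=cv2.connectedComponentsWithStats(k); i=1+np.argmax(stt[1:,4]); v,u=np.nonzero(lab==i)
    Q=onplane(m,np.c_[u,v],.013); S=(Q-O)@np.c_[EX,EY,EZ]
    rc=cv2.minAreaRect((S[:,:2]*1000).astype(np.float32)); zz=s[lab==i][:,2]
    print(n,"centre",np.round(rc[0],1),"size",np.round(rc[1],1),"ang",round(rc[2],2),"z med",np.median(zz).round(4),"x",np.percentile(S[:,0],[1,99]).round(4),"y",np.percentile(S[:,1],[1,99]).round(4))
E
python3 plate.py scene:16 wrist:16; python3 - <<'E'
from h import *; z=np.load("/tmp/wrist16.npz"); m={k:z[k] for k in z.files}
for uv in ((201,158),(379,157),(196,80),(386,80),(372,270),(393,60)): print(uv,[ (1000*W2S(onplane(m,[uv],h)[0])).round(1)[:2] for h in (.013,.0)])
E
```

```text
scene centre [-59.2 -19.5] size [119.1 119.5] ang 0.27 z med 0.0122 x [-0.1175 -0.001 ] y [-0.0765  0.039 ]
wrist centre [-61.9 -34.3] size [119.8  92.8] ang 0.25 z med 0.0146 x [-0.1206 -0.0033] y [-0.0796  0.0112]
(201, 158) [array([-121. ,  -80.2]), array([-124.1,  -82.7])]
(379, 157) [array([ -2.6, -79.9]), array([  1.3, -82.4])]
(196, 80) [array([-120.2,  -31.4]), array([-123.3,  -31.1])]
(386, 80) [array([ -2.6, -31.9]), array([  1.2, -31.5])]
(372, 270) [array([  -0. , -165.1]), array([   4. , -172.6])]
(393, 60) [array([  0.5, -20.5]), array([  4.5, -19.5])]
```

servo_tool:
  deltas:
    - {"dx":0.1,"dy":0.07,"dz":0.3,"ax":0,"ay":0,"az":0.02,"hand":60}
    - {"dx":0.2,"dy":0.14,"dz":0.8,"ax":0,"ay":0,"az":0.02,"hand":60}
    - {"dx":0.27,"dy":0.14,"dz":1.2,"ax":0,"ay":0,"az":0.02,"hand":60}
    - {"dx":0.27,"dy":0.14,"dz":1.35,"ax":0,"ay":0,"az":0.02,"hand":60}
    - {"dx":0.3,"dy":0.14,"dz":1.35,"ax":0,"ay":0,"az":0.02,"hand":60}
    - {"dx":0.38,"dy":0.14,"dz":1.35,"ax":0,"ay":0,"az":0.02,"hand":60}
    - {"dx":0.47,"dy":0.14,"dz":1.35,"ax":0,"ay":0,"az":0.02,"hand":60}
    - {"dx":0.57,"dy":0.14,"dz":1.35,"ax":0,"ay":0,"az":0.02,"hand":60}
    - {"dx":0.67,"dy":0.14,"dz":1.35,"ax":0,"ay":0,"az":0.02,"hand":60}
    - {"dx":0.77,"dy":0.14,"dz":1.35,"ax":0,"ay":0,"az":0.02,"hand":60}

```text
clock: 19.1
tool_pos: [0.5508, -0.0977, 0.0299]
eef_rot: [0.78, 0.626, -0.001, 0.001]
contact_force: [-0.3, -4.6, 1.7]
opening: 0.683
```

```bash
python3 look.py wrist:17 scene:17; python3 plate.py scene:17
```

```text
t 19.2 station mm [-61.  -70.3  29.8] toolx yaw 90.05 z [ 0. -0. -1.] F st [-0.2, -1.69, 1.6] open 0.68
scene centre [-59.3  12. ] size [120.   96.4] ang 0.03 z med 0.0122 x [-0.118  -0.0008] y [-0.0338  0.0593]
```

View pics/wrist17.png

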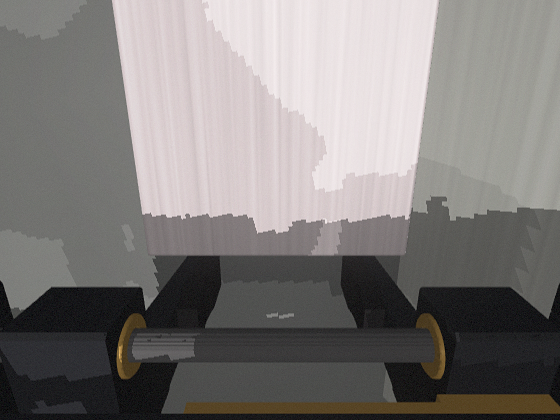

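servo_tool:
  deltas:
    - {"dx":0.11,"dy":0,"dz":0,"ax":0,"ay":0,"az":0,"hand":60}
    - {"dx":0.22,"dy":0,"dz":0,"ax":0,"ay":0,"az":0,"hand":60}
    - {"dx":0.33,"dy":0,"dz":0,"ax":0,"ay":0,"az":0,"hand":60}
    - {"dx":0.44,"dy":0,"dz":0,"ax":0,"ay":0,"az":0,"hand":60}
    - {"dx":0.55,"dy":0,"dz":0,"ax":0,"ay":0,"az":0,"hand":60}
    - {"dx":0.64,"dy":0,"dz":0,"ax":0,"ay":0,"az":0,"hand":60}
    - {"dx":0.69,"dy":0,"dz":0,"ax":0,"ay":0,"az":0,"hand":60}

```text
clock: 20.08
tool_pos: [0.5599, -0.0561, 0.0296]
eef_rot: [0.78, 0.626, -0.0, 0.0]
contact_force: [-0.3, -4.5, 3.1]
opening: 0.677
```

```bash
python3 look.py wrist:18 scene:18; python3 plate.py scene:18
```

```text
t 20.18 station mm [-61.2 -29.2  29.6] toolx yaw 90.03 z [ 0. -0. -1.] F st [-0.38, -2.8, 1.45] open 0.685
scene centre [-59.3  55.3] size [119.9  92.2] ang 0.23 z med 0.0122 x [-0.118  -0.0009] y [0.0117 0.1004]
```

View pics/scene18.png

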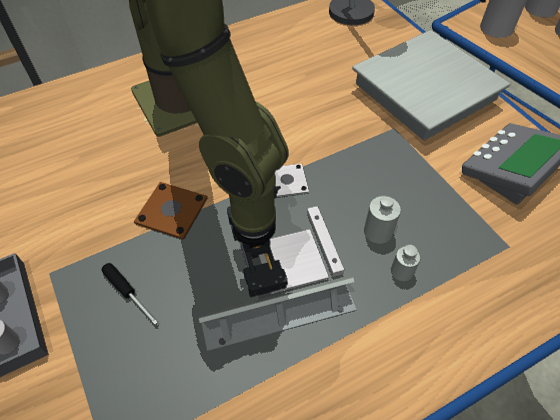

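View pics/wrist18.png

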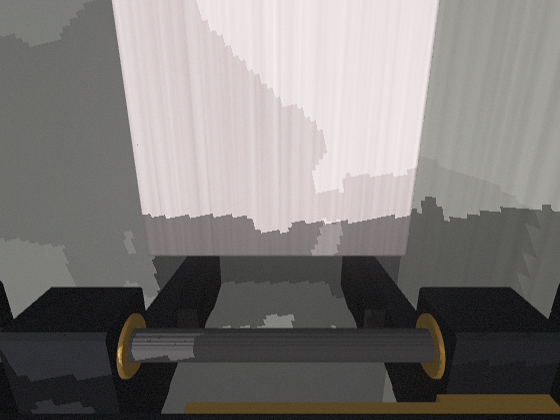

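The plate's rail-side edge is about 9 mm short of the rail, and the push reads 3–5 N. Creeping in.

servo_tool:
  deltas:
    - {"dx":0.04,"dy":0,"dz":0,"ax":0,"ay":0,"az":0,"hand":60}
    - {"dx":0.08,"dy":0,"dz":0,"ax":0,"ay":0,"az":0,"hand":60}
    - {"dx":0.11,"dy":0,"dz":0,"ax":0,"ay":0,"az":0,"hand":60}

```text
clock: 20.55
tool_pos: [0.5613, -0.0501, 0.0296]
eef_rot: [0.78, 0.626, -0.0, 0.0]
contact_force: [-1.9, -3.8, 1.2]
opening: 0.685
```

servo_tool:
  deltas:
    - {"dx":0.02,"dy":0,"dz":0,"ax":0,"ay":0,"az":0,"hand":60}
    - {"dx":0.02,"dy":0,"dz":0,"ax":0,"ay":0,"az":0,"hand":60}

```text
clock: 20.8
tool_pos: [0.5616, -0.0486, 0.0296]
eef_rot: [0.78, 0.626, -0.0, 0.0]
contact_force: [-0.3, -3.0, -0.1]
opening: 0.684
```

servo_tool:
  deltas:
    - {"dx":0.02,"dy":0,"dz":0,"ax":0,"ay":0,"az":0,"hand":60}
    - {"dx":0.02,"dy":0,"dz":0,"ax":0,"ay":0,"az":0,"hand":60}

```text
clock: 21.05
tool_pos: [0.5618, -0.0477, 0.0296]
eef_rot: [0.78, 0.626, -0.0, 0.0]
contact_force: [-1.4, -1.9, 1.0]
opening: 0.68
```

```bash
python3 look.py
```

```text
t 21.05 station mm [-61.1 -20.9  29.6] toolx yaw 90.0 z [-0.    -0.001 -1.   ] F st [-0.91, -2.2, 1.03] open 0.68
```

servo_tool:
  deltas:
    - {"dx":0.02,"dy":0,"dz":0,"ax":0,"ay":0,"az":0,"hand":60}
    - {"dx":0.02,"dy":0,"dz":0,"ax":0,"ay":0,"az":0,"hand":60}

```text
clock: 21.3
tool_pos: [0.5619, -0.0471, 0.0296]
eef_rot: [0.78, 0.626, -0.001, 0.001]
contact_force: [-0.4, -3.6, 0.2]
opening: 0.681
```

servo_tool:
  deltas:
    - {"dx":0.02,"dy":0,"dz":0,"ax":0,"ay":0,"az":0,"hand":60}
    - {"dx":0.02,"dy":0,"dz":0,"ax":0,"ay":0,"az":0,"hand":60}

```text
clock: 21.55
tool_pos: [0.5619, -0.047, 0.0296]
eef_rot: [0.78, 0.626, -0.002, 0.001]
contact_force: [-1.6, -5.2, 0.7]
opening: 0.681
```

```bash
python3 look.py
```

```text
t 21.55 station mm [-61.2 -20.2  29.6] toolx yaw 89.95 z [-0.001 -0.003 -1.   ] F st [-0.44, -5.39, 0.72] open 0.681
```

servo_tool:
  deltas:
    - {"dx":0.02,"dy":0,"dz":0,"ax":0,"ay":0,"az":0,"hand":60}
    - {"dx":0.04,"dy":0,"dz":0,"ax":0,"ay":0,"az":0,"hand":60}
    - {"dx":0.04,"dy":0,"dz":0,"ax":0,"ay":0,"az":0,"hand":60}

```text
clock: 21.92
tool_pos: [0.5619, -0.0468, 0.0296]
eef_rot: [0.78, 0.625, -0.003, 0.002]
contact_force: [-1.2, -9.2, 1.4]
opening: 0.683
```

```bash
python3 look.py
```

```text
t 21.93 station mm [-61.2 -20.   29.6] toolx yaw 89.89 z [-0.002 -0.007 -1.   ] F st [0.79, -9.29, 1.4] open 0.683
```

servo_tool:
  deltas:
    - {"dx":0.015,"dy":0,"dz":0,"ax":0,"ay":0,"az":0,"hand":60}
    - {"dx":0.02,"dy":0,"dz":0,"ax":0,"ay":0,"az":0,"hand":60}
    - {"dx":0.02,"dy":0,"dz":0,"ax":0,"ay":0,"az":0,"hand":60}

```text
clock: 22.3
tool_pos: [0.5619, -0.0468, 0.0296]
eef_rot: [0.781, 0.625, -0.004, 0.002]
contact_force: [-1.4, -10.5, 2.6]
opening: 0.682
```

```bash
python3 look.py scene:19; python3 plate.py scene:19
```

```text
t 22.35 station mm [-61.2 -20.   29.6] toolx yaw 89.85 z [-0.003 -0.008 -1.   ] F st [1.07, -10.3, 2.22] open 0.681
scene centre [-59.3  65.3] size [ 90.2 120. ] ang 89.93 z med 0.0122 x [-0.118  -0.0007] y [0.0229 0.1096]
```

The press reached about 10.5 N with no further motion. Backing straight off, then up and clear.

servo_tool:
  deltas:
    - {"dx":-0.05,"dy":0,"dz":0,"ax":0,"ay":0,"az":0,"hand":60}
    - {"dx":-0.3,"dy":0,"dz":0,"ax":0,"ay":0,"az":0,"hand":60}
    - {"dx":-0.8,"dy":0,"dz":-0.2,"ax":0,"ay":0,"az":0,"hand":60}
    - {"dx":-1.2,"dy":0,"dz":-0.9,"ax":0,"ay":0,"az":0,"hand":60}
    - {"dx":-1.6,"dy":0,"dz":-1.8,"ax":0,"ay":0,"az":0,"hand":60}
    - {"dx":-2.2,"dy":0,"dz":-2.6,"ax":0,"ay":0,"az":0,"hand":60}
    - {"dx":-2.8,"dy":0,"dz":-3.0,"ax":0,"ay":0,"az":0,"hand":60}
    - {"dx":-2.8,"dy":0,"dz":-3.0,"ax":0,"ay":0,"az":0,"hand":60}

```text
clock: 23.35
tool_pos: [0.5271, -0.2095, 0.2118]
eef_rot: [0.782, 0.624, 0.001, 0.003]
contact_force: [0.0, 0.7, -0.4]
opening: 0.68
```

```bash
python3 look.py scene:20 top:20; python3 plate.py scene:20 top:20; python3 - <<'E'
from h import *
z=np.load("/tmp/scene20.npz"); m={k:z[k] for k in z.files}; P=cloud(m,z['d']); s=(P-O)@np.c_[EX,EY,EZ]
k=(s[...,0]>-.112)&(s[...,0]<-.01)&(s[...,1]>0)&(s[...,1]<.10)&(abs(s[...,2]-.013)<.006); Q=s[k]
A=np.c_[Q[:,:2],np.ones(len(Q))]; c=np.linalg.lstsq(A,Q[:,2],rcond=None)[0]; print("plate tilt deg x,y",np.degrees(c[:2]).round(2),"z",Q[:,2].mean().round(4),len(Q))
im=cv2.cvtColor(z['p'],cv2.COLOR_RGB2BGR)[200:310,210:370]; cv2.imwrite("pics/crop20.png",cv2.resize(im,None,fx=4,fy=4,interpolation=cv2.INTER_CUBIC))
E
```

```text
t 23.45 station mm [ -61.1 -182.2  209.9] toolx yaw 90.0 z [ 0.001  0.    -1.   ] F st [-0.38, 0.52, 0.12] open 0.681
scene centre [-59.2  50.4] size [119.9 120.3] ang 0.11 z med 0.0122 x [-0.1179 -0.0008] y [-0.0085  0.1093]
top centre [-62.5  52.1] size [120.5 121.5] ang 0.04 z med 0.0132 x [-0.1214 -0.0036] y [-0.0075  0.1099]
plate tilt deg x,y [0.02 0.05] z 0.0123 2140
```

View pics/crop20.png

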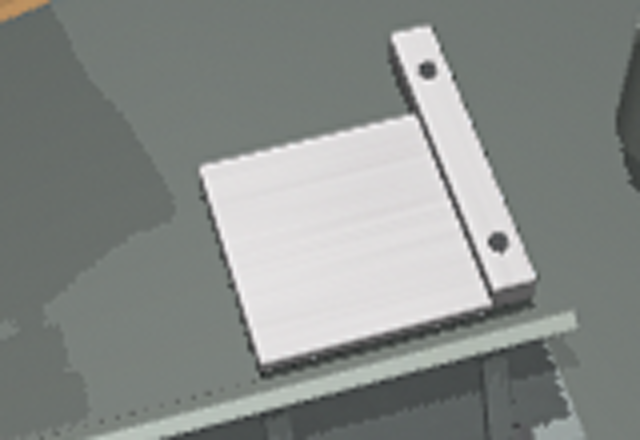

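View pics/top20.png

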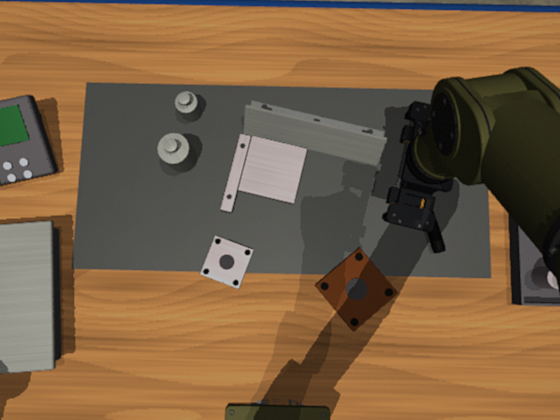

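The plate sits flat (tilt under 0.1°) and flush along the rail, parallel to it within about 0.1°. The gripper is clear, so I'm handing in.

```bash
python3 - <<'E'
from plant import r
print(r.finish_job())
E
```

```text
the job is handed in; nothing more can be done
None
```

The plate is now pads down on the mat and flush against the side rail. The job was handed in about 23.5 s into the 70 s allowed.

**What I did**
- **To the wall:** I pushed the large bare plate up the wall with both fingertips until it lay flat on it. The near edge stalled at about 9 N (limit 25 N), and the edges fitted a 60° tilt.
- **Over:** I hooked it from behind the top edge, tipped it towards the robot, and lowered it on the front finger. It slid or dropped the last few centimetres itself, and its far edge crept about 10 mm towards the wall's foot.
- **To the rail:** I slid it sideways with two fingers and pressed it home at about 10.5 N (limit 20 N). Then I backed off and lifted clear.

**Last checks**
- The plate's top face is at z 12–13 mm, with a tilt under 0.1°.
- Its rail-side edge is at station y of about 109–112 mm, with the rail face at 110 mm. It is parallel to the rail within about 0.1°.
- In the last pictures the weights, screwdriver and both look-alike plates appear unmoved.

**What went wrong or disagreed**
- The two fixed cameras differ by about 3 mm in x and 2 mm in y on the plate's centre.
- Contact with the wall and the rail came 1–2 mm earlier than my measured frame predicted.
- A plane fit on the wrist depth picture while pushing gave a wrong tilt. I used the edge rows instead, because there was no depth reading close up.
- The first turn of the jaws ran to the joint 7 limit, so I turned back and used the grasp half a turn round.
- I read forces only at the end of each move, so brief peaks in between were not seen.

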